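Move three vessels on one station in a dry-cool-weigh round

ROBOT

A 7-joint arm with a two-finger parallel gripper is mounted at the origin on the work surface. World frame = base frame: x ahead of the robot, y to its left, z up, the work surface at z = 0. Lengths are in mm, angles in degrees, forces in N, time in s.
With the tool pointing down it reaches from about 350 to 900 mm from the base axis. Payload 8.1 kg.
Tool frame: the origin (TCP) lies at the very end of the fingers, on their centre line; the grasp point (between the pads) lies bot.grip_depth behind it (bot.grip_depth is the distance from the TCP to the grasp point, in mm); z points along the fingers, y is the line along which they close (so a half turn about z gives the same grasp; the last joint's range is limited). The gripper opens to 85 mm and grips with 20 to 120 N. Pads are 22 mm wide; open, the fingers measure 114 mm over their backs; the gripper's body (76 mm by 85 mm) begins 54 mm behind the grasp point. The pads swing forward as they close: fully open they stand 13 mm farther back than shut.
Start: joints at [64.137, 24.895, 1.432, 90.138, -0.665, 64.973, -4.303], TCP at [213.584, -587.387, 231.323] pointing down, gripper open.
Joint ranges: [-149.89, 149.89], [-25.12, 119.58], [-72.63, 75.52], [4.76, 147.25], [-75.54, 255.54], [6.69, 114.76], [-157.13, 157.13]. Speed limits (degrees/s): [127.2, 127.2, 172.46, 172.46, 180, 180, 180].

INTERFACE

Orientations are given as [roll, pitch, yaw] about the fixed x, y, z axes, in that order (R = Rz(yaw) Ry(pitch) Rx(roll)).
In Python, from bench import bot, eyes, models gives the robot as it stands. The module is installed in compiled form; this text tells all that it offers.
- The arm moves only by the shell command python3 -m crank 'ROWS'. ROWS is JSON, a list that holds one entry, the list of rows, each a list of 7 numbers: the finger opening in m, from 0 to 0.0854, then the shift along the world's x, y, z in m, then the turn, a rotation vector about the world's x, y, z in rad. In form: [[[gripper, tx, ty, tz, ax, ay, az], ...]]. A call has 1 to 20 rows; each row shifts and turns the commanded pose from where the row before left it; what a row does not reach is not made up. A row lasts 1/8 s, in which the tool goes at most 62.5 mm and 10.7 degrees, less where a joint would pass 70% of its speed; a pose out of reach is approached as far as the arm can. A call is refused whole if a number of a shift passes 0.0625 or a number of a turn 0.188, either way. A call with a gripper value outside its range is refused whole. The fingers move at their own pace and stop on an object; the grip force is fixed at half the most. Time passes only in rows, so rows that do not move let the fingers close. It gives the time, the measured TCP pose, the force, the opening and the grip force at its end, in the units of the state.
- bot.sense(): the state, without advancing time (a new reading comes with each control period).
- eyes.read_camera(name): name is "scene" or "top" or "wrist"; returns a dict with "frame" (400x640x3 uint8, red, green, blue), "intrinsics" (3x3 intrinsics, pixels), "xyz" and "rotation" of the camera in the world. Camera axes: x right, y down, z forward; pixel columns grow to the right and rows downward; lengths in mm; the calibration is good to about 2 mm. A picture is of the moment at which its call begins. There is no depth.
- bot.hand_in(): hands the job in; it is judged then, once.
Trained networks look in a picture, given as the dict that the camera call returned (one of the last four; its "shot" number tells which), for a name from the list of things; names that differ only in an ending like _2 or _b are one class to them, and where a whole thing is asked for, a point or a joint stands for the part that bears it (a point fixed in the world has none). Each returns a list of dicts, best first, with "conf" (0 to 1); they miss things now and then, are a little off and sometimes report something else, mostly with a low value. They report only what shows in the picture. A call takes as long as a camera call. They do not tell look-alikes from the thing itself.
- models.masks_of(target, picture): "region" (400x640 bool, what is visible of it) and "location" ([column, row] as shares, 0 to 1, of the picture: columns of its width, rows of its height, amid what is visible of it).
- models.spot_point(target, picture): "location" ([column, row] as shares, 0 to 1, of the picture: columns of its width, rows of its height: a listed point, or the origin of a listed thing).
The state is a dict: "time_s": time; "joints": joint angles; "qvel": joint speeds; "tau": joint torques, N m; "tool_pos": TCP position; "orientation": TCP orientation; "wrist_force": force on the tool from outside, world axes, zero at the start; "ft_torque": the same for the moment, N m; "width": finger opening in mm; "grasp_force": force on a finger pad.
Only numpy, scipy, OpenCV 4.12 (cv2) and the standard library are available. Lean on these libraries where they do the work, as an engineer would, in place of code of your own. Each camera call takes 0.05 s, during which the arm holds its last target. There are 200 camera calls.

TASK

Move the weighing round on by one step: the beaker now on the balance goes onto the hotplate, the conical flask now on the hotplate goes onto the cork mat to cool, and the lidded crucible now on the cork mat goes onto the balance pan. Each place has room for only one vessel, so the empty grey tray is free for parking one of them on the way and must be empty again at the end. Keep the vessels upright, set each one down gently (no dropping) in the middle of its place, and do not push the vial tray, the tube rack or the pen pot out of place.

Things in the scene. Friction and masses are not known exactly. Their poses are not given: they have to be found in the camera images.
- beaker: Open clear-glass laboratory beaker with a printed white scale, a plain cylinder 50 mm in outside diameter and 70 mm tall, wall 2.5 mm, about 60 g. Starts on the balance pan. Origin: centre of its underside; z up its axis.
- flask: Clear-glass conical (Erlenmeyer) flask, 105 mm tall: base 64 mm in diameter (a straight 6 mm foot), cone narrowing to 34 mm at 68 mm height, then a straight cylindrical neck 34 mm in outside diameter from 68 to 105 mm height; about 90 g. Starts on the hotplate. Origin: centre of its underside; z up its axis.
- crucible: Squat white porcelain crucible, lid fixed on. Body 42 mm in diameter at the foot, widening to 48 mm at 40 mm height; lid 51 mm in diameter from 40 to 46 mm height; knob 14 mm in diameter, 58 mm tall overall; about 90 g. Can be gripped on its body from above. Starts on the cork mat. Origin: centre of its underside; z up its axis.
- balance: Compact white top-loading balance, fixed: box 150 mm wide (y), 215 mm deep (x), 42 mm high, with a rigid round flat steel pan 120 mm in diameter, its top 55 mm above the bench; display and two keys in front. Origin: on the bench, exactly under the pan's centre; own -x points to the display, the box reaching from 142 mm in front of the origin to 73 mm behind it; z up.
- hotplate: Compact grey hotplate (cold to the gripper), fixed: box 150 mm wide (y), 215 mm deep (x), 66 mm high, with a round flat aluminium plate 135 mm in diameter, its top 88 mm above the bench; two white knobs on the front. Origin: on the bench, exactly under the plate's centre; own -x points to the knobs, the box reaching from 142 mm in front of the origin (knobs 160) to 73 mm behind; z up.
- cork_mat: Round brown cork mat 140 mm in diameter and 10 mm thick, fixed flat on the bench. Origin: centre of its underside, on the bench; z up. Its top is 10 mm above the bench.
- tray: Empty shallow grey plastic tray, fixed to the bench: 160 x 160 mm outside, rim 12 mm high and 4 mm thick, flat inner floor 152 x 152 mm lying 4 mm above the bench. Free for parking a vessel. Origin: centre of its underside, on the bench; z up.
- vial_tray: Bystander: loose grey tray 110 x 158 mm and 45 mm high with a cardboard grid and black-capped amber vials (their tops 49 mm high), about 0.9 kg, beyond the work. Origin: centre of its underside.
- tube_rack: Bystander: loose black tube rack 75 x 180 mm, with white-capped tubes 76 mm high, about 0.5 kg, beyond the work. Origin: centre of its underside.
- pen_pot: Bystander: loose white round pot 76 mm in diameter and 85 mm high holding pens that reach 155 mm, about 0.3 kg, beyond the work. Origin: centre of its underside.
Not all that is in view belongs to the job. Leave any orange look-alike of the flask alone.

How it is judged:
By the outcome, as a careful person would: the job done as asked, in the order asked, and still so for the second after the job is handed in, with the robot touching nothing.
It also fails if it takes over 112 s, if anything falls off the work surface, if the arm or the gripper's body presses on something with over 40 N, if the wrist force passes 120 N, or if a joint passes its speed limit or range.

## Working session

There is one attempt and no reset: what is moved stays moved. The work goes in short steps, Python scripts to look and compute and a shell command to move; the robot and the scene stay as the last step left them, time stands still between calls to the robot, and variables do not carry over. Pictures are saved under pics/ and viewed, at most 17 in all, crops included, and the job is handed in when it is done.

```bash
mkdir -p pics
cat > h.py <<'E'
import numpy as np, cv2
from bench import bot, eyes, models
def ray(p,loc):
    K=np.array(p["intrinsics"]);R=np.array(p["rotation"])
    d=R@np.linalg.inv(K)@np.array([loc[0]*640,loc[1]*400,1]);return np.array(p["xyz"],float),d/np.linalg.norm(d)
def tri(rs):
    A=np.zeros((3,3));b=np.zeros(3)
    for c,d in rs:
        M=np.eye(3)-np.outer(d,d);A+=M;b+=M@c
    x=np.linalg.solve(A,b);return x,[round(float(np.linalg.norm((np.eye(3)-np.outer(d,d))@(x-c))),1) for c,d in rs]
def atz(r,z): return r[0]+r[1]*(z-r[0][2])/r[1][2]
def save(p,n): cv2.imwrite(f"pics/{n}.png",cv2.cvtColor(p["frame"],cv2.COLOR_RGB2BGR))
E
cat > a.py <<'E'
from h import *
np.set_printoptions(precision=1,suppress=True)
P={n:eyes.read_camera(n) for n in("scene","top","wrist")}
for n,p in P.items(): save(p,n+"0"); print(n,np.array(p["xyz"]),np.array(p["rotation"]).round(2).tolist(),p["intrinsics"][0][0])
s=bot.sense();print(s["time_s"],s["tool_pos"],s["orientation"],bot.grip_depth,s["width"])
for t in "beaker flask crucible balance hotplate cork_mat tray vial_tray tube_rack pen_pot".split():
    L=[]
    for n in("scene","top"):
        r=models.spot_point(t,P[n])
        for q in r[:3]: print(t,n,round(q["conf"],2),np.array(q["location"])*[640,400],"z0:",atz(ray(P[n],q["location"]),0))
        if r:L.append(ray(P[n],r[0]["location"]))
    if len(L)==2: print("   TRI",*tri(L))
E
python3 a.py
```

```text
scene [1179.3 -113.2  573.7] [-127.76, 0.11, 78.44] 383.0564189665988
top [ 481.9   22.9 1121.7] [-176.03, -2.14, -89.35] 367.7679020628993
wrist [ 282.2 -562.3  373.2] [163.22, 0.03, -69.97] 277.02424569847756
0.15 [ 213.4 -587.   230.7] [-179.9    0.    20. ] 18.700000000000003 85.49717934432881Traceback (most recent call last):
  File "a.py", line 10, in <module>
    for q in r[:3]: print(t,n,round(q["conf"],2),np.array(q["location"])*[640,400],"z0:",atz(ray(P[n],q["location"]),0))
                                                                                         ~~~^^^^^^^^^^^^^^^^^^^^^^^^^^^
  File "h.py", line 11, in atz
    def atz(r,z): return r[0]+r[1]*(z-r[0][2])/r[1][2]
                                               ~~~~^^^
IndexError: invalid index to scalar variable.
```

```bash
sed -i 's/^from bench/from scipy.spatial.transform import Rotation as Ro\nfrom bench/; s/R=np.array(p\["rotation"\])/R=Ro.from_euler("xyz",p["rotation"],degrees=True).as_matrix()/' h.py; python3 a.py
```

```text
scene [1179.3 -113.2  573.7] [-127.76, 0.11, 78.44] 383.0564189665988
top [ 481.9   22.9 1121.7] [-176.03, -2.14, -89.35] 367.7679020628993
wrist [ 282.3 -562.5  373.6] [163.23, -0.03, -69.97] 277.02424569847756
0.35 [ 213.6 -587.3  231.1] [-180.    0.   20.] 18.700000000000003 85.28887252773781
beaker scene 0.86 [366.7 176.9] z0: [417.7 151.5   0. ]
beaker top 0.77 [272.9 226.1] z0: [497.8 123.    0. ]
   TRI [497.7 120.5  60.6] [3.0, 3.0]
flask scene 0.73 [266.4 183. ] z0: [ 391.7 -103.     0. ]
flask scene 0.63 [343.  330.8] z0: [831.5 -12.2   0. ]
flask top 0.7 [320.9 121.8] z0: [823.4 -19.1   0. ]
flask top 0.61 [388.7 302.2] z0: [ 272.1 -230.5    0. ]
flask top 0.58 [351.3 222.2] z0: [ 512.6 -115.7    0. ]
   TRI [744.7 -58.6 254.6] [49.0, 49.0]
crucible scene 0.75 [444.2 175.8] z0: [453.4 348.2   0. ]
crucible top 0.65 [198.5 237.7] z0: [460.4 344.8   0. ]
   TRI [460.6 343.4   5.7] [0.2, 0.2]
balance scene 0.56 [363.1 196.3] z0: [492.8 120.1   0. ]
balance top 0.56 [271.3 227.9] z0: [492.4 127.7   0. ]
   TRI [491.5 124.3  -1.5] [3.6, 3.6]
hotplate scene 0.58 [268.  210.1] z0
[... 209 characters left out ...]
181.7] z0: [479.5 348.5   0. ]
cork_mat top 0.63 [194.5 238.3] z0: [458.4 356.7   0. ]
   TRI [458.1 362.2 -17.5] [0.3, 0.3]
tray scene 0.72 [160.1 213. ] z0: [ 457.8 -349.7    0. ]
tray top 0.69 [428.4 241. ] z0: [ 457.8 -353.9    0. ]
   TRI [ 457.7 -351.6    0.5] [2.0, 2.0]
vial_tray scene 0.85 [326.7 274.2] z0: [708.6 -14.1   0. ]
vial_tray top 0.72 [317.4 160.5] z0: [701.6  -9.6   0. ]
   TRI [702.8 -11.3  -7.4] [1.5, 1.5]
tube_rack scene 0.6 [436.5 258.1] z0: [712.8 208.4   0. ]
tube_rack top 0.81 [246.5 152. ] z0: [723.9 208.1   0. ]
   TRI [721.  204.8   9.8] [1.8, 1.8]
pen_pot top 0.81 [390.  164.5] z0: [ 693.2 -235.5    0. ]
pen_pot top 0.62 [352.8 220.7] z0: [ 517.3 -120.4    0. ]
```

View pics/top0.png

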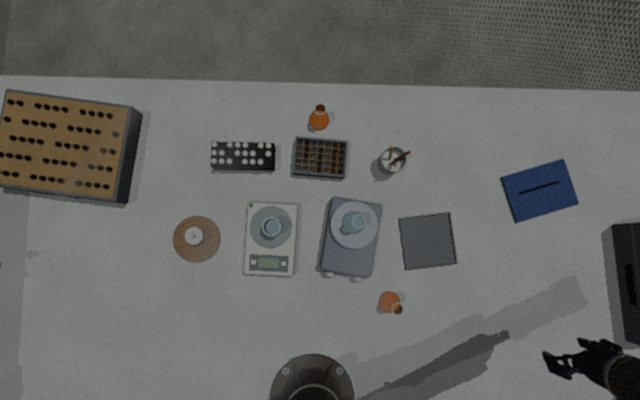

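View pics/scene0.png

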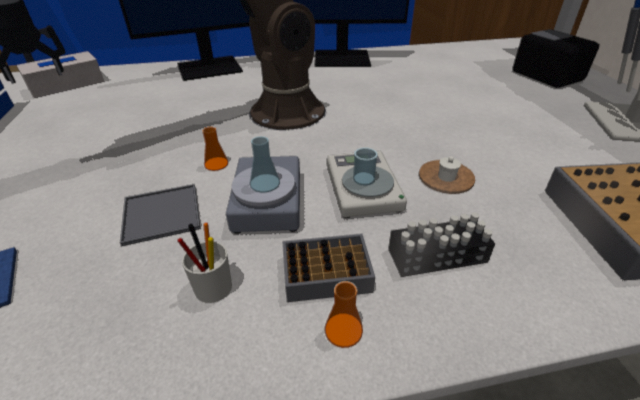

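The pictures show the crucible on the cork mat at top-view pixel (194,236), the beaker on the balance at (271,228), the flask on the hotplate at (354,222) and the empty tray at (428,241). The orange look-alikes are at (319,118) and (390,302). Next I'll move to a wrist viewpoint above the hotplate and balance.

```bash
python3 -m crank '[[[0.085,0.02,0.02,0.03,0,0,0.175],[0.085,0.03,0.047,0.03,0,0,0.175],[0.085,0.03,0.047,0.03,0,0,0.175],[0.085,0.03,0.047,0.03,0,0,0.175],[0.085,0.03,0.047,0.03,0,0,0.175],[0.085,0.03,0.047,0.03,0,0,0.175],[0.085,0.03,0.047,0,0,0,0.172],[0.085,0.03,0.047,0,0,0,0],[0.085,0.03,0.047,0,0,0,0],[0.085,0.02,0.04,0,0,0,0],[0.085,0.02,0.04,0,0,0,0],[0.085,0,0,0,0,0,0],[0.085,0,0,0,0,0,0]]]'
cat > b.py <<'E'
import sys
from h import *
np.set_printoptions(precision=1,suppress=True)
p=eyes.read_camera("wrist"); save(p,sys.argv[1]); s=bot.sense();print(s["time_s"],s["tool_pos"],s["orientation"],p["xyz"],p["rotation"],s["joints"])
for a in sys.argv[2:]:
    t,zz=a.split(":")
    for q in models.spot_point(t,p)[:3]: print(t,round(q["conf"],2),np.array(q["location"])*[640,400],atz(ray(p,q["location"]),float(zz)))
    for q in models.masks_of(t,p)[:3]:
        ys,xs=np.nonzero(q["region"]); print("  mask",round(q["conf"],2),len(xs),xs.min(),xs.max(),ys.min(),ys.max())
E
python3 b.py w1 flask:88 hotplate:0 beaker:55 balance:0 tray:0
```

```text
time_s: 2.98
tool_pos: [511.5, -115.0, 409.3]
orientation: [-180.0, 0.0, 90.0]
wrist_force: [0.1, -1.0, -0.1]
width: 84.8
grasp_force: 0.0
3.025 [ 511.3 -115.6  409.3] [-180.     0.    89.9] [511.3 -41.8 551.9] [163.2   0.    0. ] [ 29.1  12.3 -28.   84.5   5.8  84.6   1.1]
flask 0.98 [315.9 155.4] [ 506.7 -108.6   88. ]
flask 0.93 [487.9  95.3] [777.5 -13.9  88. ]
flask 0.89 [206.6 209.6] [ 312.6 -204.7   88. ]
  mask 0.87 1282 299 338 136 178
  mask 0.82 1218 173 221 193 235
  mask 0.73 1863 471 540 78 114
hotplate 0.82 [314.4 151.3] [ 502.8 -113.2    0. ]
  mask 0.76 9306 225 361 99 199
beaker 0.87 [310.3   6.2] [498.1 117.7  55. ]
beaker 0.58 [417.5  99.5] [678.5 -18.7  55. ]
  mask 0.88 702 290 325 0 25
balance 0.57 [310.5  15.2] [497.  121.8   0. ]
  mask 0.88 6826 222 355 0 60
tray 0.63 [296.1 258.1] [ 461.2 -350.     0. ]
  mask 0.75 4934 253 335 220 294
```

View pics/w1.png

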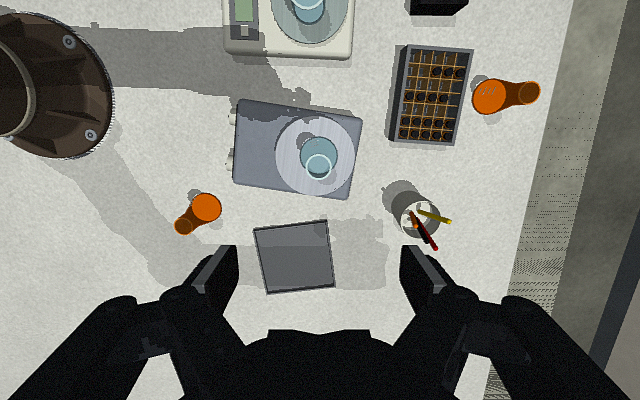

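w1 shows the flask's neck rim near (319,167) on the plate, whose centre is near (315,156). The tray is at (296,258), the pen pot at (418,218) and the orange look-alikes at (205,208) and (490,96). I'll take a second wrist view from farther left, for the height and the left-hand places.

```bash
python3 -m crank '[[[0.085,0,0.05,0,0,0,0],[0.085,0,0.055,0,0,0,0],[0.085,0,0.055,0,0,0,0],[0.085,0,0.05,0,0,0,0],[0.085,0,0,0,0,0,0],[0.085,0,0,0,0,0,0]]]'
python3 b.py w2 flask:88 hotplate:0 beaker:55 balance:0 crucible:10 cork_mat:0 tray:0
```

```text
time_s: 4.28
tool_pos: [511.8, 95.1, 409.3]
orientation: [-180.0, 0.0, 90.0]
wrist_force: [-0.4, -1.2, 0.0]
width: 85.3
grasp_force: 0.0
4.325 [511.9  94.4 409.3] [-180.     0.    89.9] [511.5 168.3 551.8] [163.2   0.    0. ] [ 11.5  12.9 -35.2  84.5   7.5  84.9 -23.7]
flask 0.9 [470.3 204.5] [778.9  15.4  88. ]
flask 0.77 [315.2 266.4] [ 505.3 -108.2   88. ]
  mask 0.96 1515 302 335 252 312
  mask 0.66 1338 455 512 189 231
hotplate 0.84 [317.4 248. ] [ 509.  -114.8    0. ]
  mask 0.59 7256 238 356 209 296
beaker 0.67 [309.8 141.7] [496. 121.  55.]
  mask 0.89 937 292 324 130 165
balance 0.71 [313.2 139.8] [501.  119.4   0. ]
  mask 0.83 9114 230 353 90 180
  mask 0.6 2725 246 327 0 47
crucible 0.97 [291.1   0.7] [465.  350.2  10. ]
  mask 0.71 442 276 306 0 18
cork_mat 0.76 [286.6   5.2] [456.3 346.9   0. ]
  mask 0.71 2644 247 328 0 47
tray 0.83 [299.8 335.2] [ 465.8 -351.1    0. ]
  mask 0.64 1585 258 329 306 336
```

View pics/w2.png

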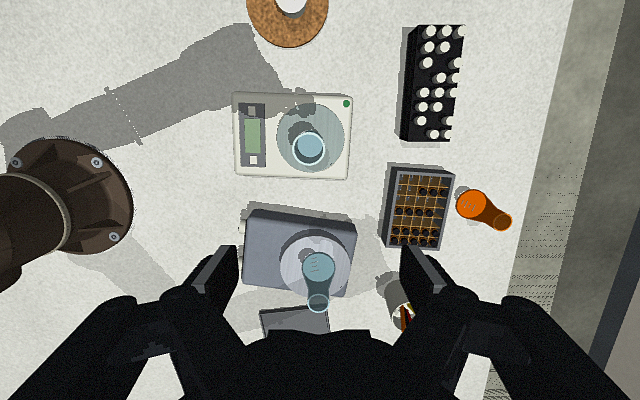

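w2 shows the beaker rim at about (308,148), pan centre (310,138), plate centre (315,264), flask rim (318,302). Triangulating these rims and plates from both views with image-fitted circles.

```bash
cat > c.py <<'E'
from h import *
np.set_printoptions(precision=1,suppress=True)
class C: pass
A=dict(xyz=[511.3,-41.8,551.9],rotation=[163.2,0,0]);B=dict(xyz=[511.5,168.3,551.8],rotation=[163.2,0,0])
K=eyes.read_camera("wrist")["intrinsics"]
for p in(A,B):p["intrinsics"]=K
def t(n,a,b):
    x,e=tri([ray(A,np.array(a)/[640,400]),ray(B,np.array(b)/[640,400])]);print(n,x,e)
t("plate",(315,156),(315,264)); t("neck",(319,167),(318,302)); t("beaker_base",(310.3,6.2),(309.8,141.7)); t("flaskbase",(315.9,155.4),(315.2,266.4))
for n,q,z in(("plate",(315,264),88),("pan",(310,138),55),("beakerrim",(308,148),125)): print(n,atz(ray(B,np.array(q)/[640,400]),z))
print("plateA",atz(ray(A,np.array((315,156))/[640,400]),88),"neckA",atz(ray(A,np.array((319,167))/[640,400]),193),"neckB",atz(ray(B,np.array((318,302))/[640,400]),193))
o=[]
for f,(x,y) in(("w1",(315,160)),("w2",(316,275)),("w2",(308,140))):
    o.append(cv2.resize(cv2.imread(f"pics/{f}.png")[y-50:y+50,x-50:x+50],(266,266),interpolation=cv2.INTER_CUBIC))
cv2.imwrite("pics/c1.png",np.hstack(o))
E
python3 c.py
```

```text
plate [ 504.8 -111.5   72.9] [0.3, 0.3]
neck [ 511.2 -109.   190. ] [0.6, 0.6]
beaker_base [497.  120.5  47.3] [1.3, 1.3]
flaskbase [ 505.9 -108.5   86.9] [0.9, 0.9]
plate [ 504.7 -102.7   88. ]
pan [496.4 127.6  55. ]
beakerrim [495.3 118.4 125. ]
plateA [ 505.3 -109.3   88. ] neckA [ 511.8 -108.4  193. ] neckB [ 510.6 -106.7  193. ]
```

View pics/c1.png

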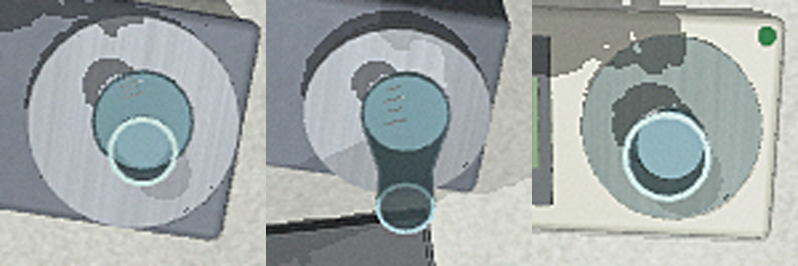

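The crops give a plate centre of about (505,-108), flask axis (511,-109) with rim z≈191, pan centre (496,128) and beaker axis (496,118). I'll move above the flask and recheck close up.

```bash
python3 -m crank '[[[0.085,0,-0.05,0,0,0,0],[0.085,0,-0.055,-0.02,0,0,0],[0.085,0,-0.055,-0.03,0,0,0],[0.085,0,-0.043,-0.03,0,0,0],[0.085,0,0,-0.03,0,0,0],[0.085,0,0,-0.02,0,0,0],[0.085,0,0,0,0,0,0],[0.085,0,0,0,0,0,0]]]'
python3 b.py w3 flask:88 hotplate:0
python3 - <<'E'
import cv2
a=cv2.imread("pics/w3.png");cv2.imwrite("pics/w3c.png",cv2.resize(a[140:400,160:480],(800,650))[:600])
E
```

```text
time_s: 6.08
tool_pos: [512.2, -107.1, 280.4]
orientation: [179.9, 0.0, 90.0]
wrist_force: [-0.7, 0.2, 0.6]
width: 84.8
grasp_force: 0.0
6.125 [ 512.3 -107.1  280.6] [179.9   0.   90. ] [511.8 -33.9 423. ] [163.2  -0.1   0.1] [ 28.6  15.8 -28.6  98.2   8.1  67.9  -2.1]
flask 0.79 [538.2  98.5] [762.7 -16.9  88. ]
flask 0.67 [173.5 238.9] [ 320.5 -192.5   88. ]
flask 0.57 [313.7 176.3] [ 506.2 -107.8   88. ]
  mask 0.83 2332 123 194 219 282
  mask 0.82 2819 292 343 151 221
  mask 0.82 4032 517 630 72 119
hotplate 0.93 [316.4 167.1] [ 509.  -112.7    0. ]
hotplate 0.39 [317.  177.8] [ 509.8 -129.6    0. ]
```

View pics/w3c.png

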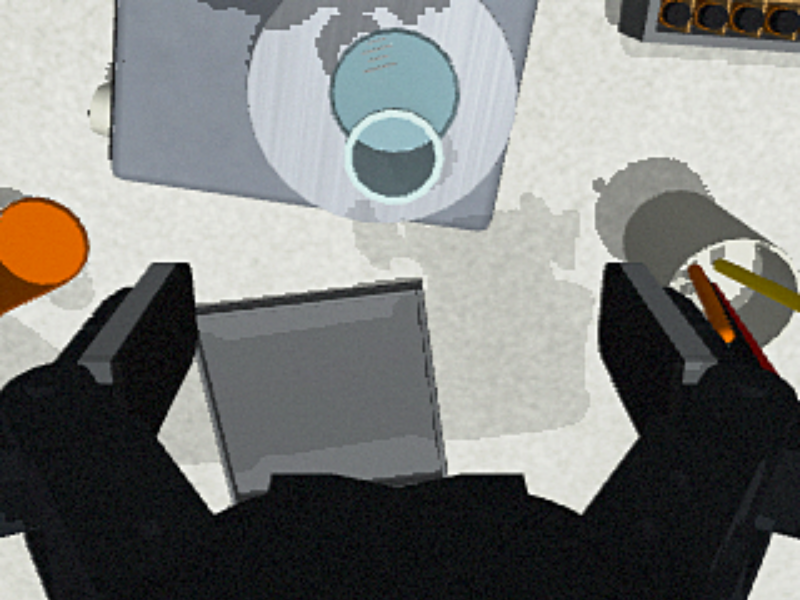

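The flask rim is at about (318,202) in w3, midway between the open fingers, so x and y are right. Now descend and grip the neck.

```bash
python3 -m crank '[[[0.085,-0.002,0.001,-0.03,0,0,0],[0.085,0,0,-0.035,0,0,0],[0.085,0,0,-0.03,0,0,0],[0.085,0,0,-0.02,0,0,0],[0.085,0,0,-0.008,0,0,0],[0.07,0,0,0,0,0,0],[0.055,0,0,0,0,0,0],[0.045,0,0,0,0,0,0],[0.04,0,0,0,0,0,0],[0.036,0,0,0,0,0,0],[0.03,0,0,0,0,0,0],[0.025,0,0,0,0,0,0],[0.02,0,0,0,0,0,0],[0.02,0,0,0,0,0,0],[0.02,0,0,0,0,0,0]]]'
```

```text
time_s: 8.2
tool_pos: [510.0, -106.3, 156.8]
orientation: [180.0, 0.0, 90.0]
wrist_force: [-0.1, 0.8, 4.7]
width: 33.1
grasp_force: 59.1
```

```bash
python3 -m crank '[[[0.02,0,0,0.01,0,0,0],[0.02,0,0,0.02,0,0,0],[0.02,0,-0.01,0.02,0,0,0],[0.02,-0.005,-0.025,0,0,0,0],[0.02,-0.007,-0.035,0,0,0,0],[0.02,-0.01,-0.04,0,0,0,0],[0.02,-0.01,-0.04,0,0,0,0],[0.02,-0.008,-0.04,0,0,0,0],[0.02,-0.006,-0.03,0,0,0,0],[0.02,-0.004,-0.02,-0.01,0,0,0],[0.02,0,-0.005,-0.025,0,0,0],[0.02,0,0,-0.03,0,0,0],[0.02,0,0,-0.025,0,0,0],[0.02,0,0,-0.02,0,0,0],[0.02,0,0,-0.01,0,0,0],[0.02,0,0,-0.007,0,0,0],[0.02,0,0,0,0,0,0]]]'
```

```text
time_s: 10.32
tool_pos: [459.7, -351.1, 79.4]
orientation: [-180.0, -0.0, 90.0]
wrist_force: [0.1, -0.0, -1.1]
width: 32.8
grasp_force: 59.6
```

Run:
```python
from h import *
a=eyes.read_camera("scene");b=eyes.read_camera("top")
f=lambda p,c,r:cv2.resize(cv2.cvtColor(p["frame"][r:r+120,c:c+160],cv2.COLOR_RGB2BGR),(400,300))
cv2.imwrite("pics/p1.png",np.hstack([f(a,90,120),f(b,340,170)]))
```

```text
(no output)
```

View pics/p1.png

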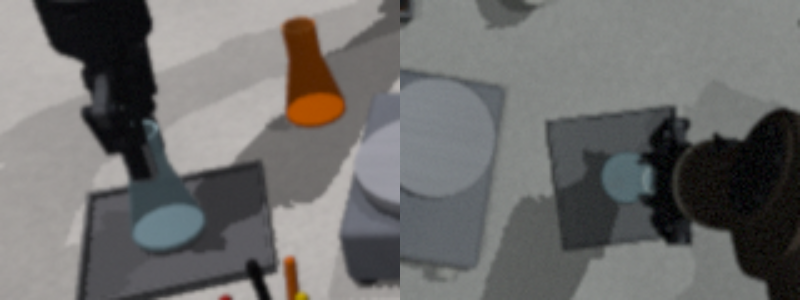

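The flask is held upright over the middle of the tray. Lower it in small steps until it touches.

```bash
python3 -m crank '[[[0.02,0,0,-0.003,0,0,0],[0.02,0,0,-0.002,0,0,0],[0.02,0,0,-0.001,0,0,0],[0.02,0,0,0,0,0,0]]]';python3 -m crank '[[[0.02,0,0,-0.001,0,0,0],[0.02,0,0,0,0,0,0]]]'
```

```text
time_s: 10.92
tool_pos: [459.6, -351.2, 73.4]
orientation: [-180.0, -0.0, 90.0]
wrist_force: [0.5, -0.1, -0.8]
width: 32.6
grasp_force: 59.6
time_s: 11.18
tool_pos: [459.8, -351.4, 72.8]
orientation: [180.0, 0.0, 90.0]
wrist_force: [-0.9, 0.1, 3.2]
width: 32.3
grasp_force: 59.9
```

```bash
python3 -m crank '[[[0.036,0,0,0,0,0,0],[0.045,0,0,0,0,0,0],[0.06,0,0,0,0,0,0],[0.085,0,0,0,0,0,0],[0.085,0,0,0.02,0,0,0],[0.085,0,0,0.04,0,0,0],[0.085,0,0,0.05,0,0,0],[0.085,0.003,0.03,0.037,0,0,0],[0.085,0.004,0.05,0.02,0,0,0],[0.085,0.004,0.06,0,0,0,0],[0.085,0.005,0.06,0,0,0,0],[0.085,0.005,0.06,0,0,0,0],[0.085,0.005,0.06,0,0,0,0],[0.085,0.004,0.06,0,0,0,0],[0.085,0.004,0.05,0,0,0,0],[0.085,0.002,0.04,0,0,0,0],[0.085,0,0,0,0,0,0],[0.085,0,0,0,0,0,0]]]'
python3 b.py w4 beaker:55 balance:0 crucible:10 cork_mat:0
python3 - <<'E'
import cv2
a=cv2.imread("pics/w4.png");cv2.imwrite("pics/w4c.png",cv2.resize(a[0:300,120:520],(800,600)))
E
```

```text
time_s: 13.42
tool_pos: [495.6, 118.0, 239.3]
orientation: [-180.0, 0.0, 90.0]
wrist_force: [0.8, 0.0, 0.1]
width: 85.1
grasp_force: 0.0
13.475 [495.7 117.4 239.3] [-180.     0.1   89.9] [495.4 191.2 381.8] [163.2   0.    0. ] [  8.7  17.6 -35.5 103.1  11.4  62.8 -30.8]
beaker 0.74 [320.4 176.3] [497.5 119.   55. ]
  mask 0.94 2431 293 345 158 217
balance 0.87 [319.5 165.7] [496.6 121.9   0. ]
  mask 0.82 17441 203 381 100 224
  mask 0.71 2837 234 339 0 37
```

View pics/w4c.png

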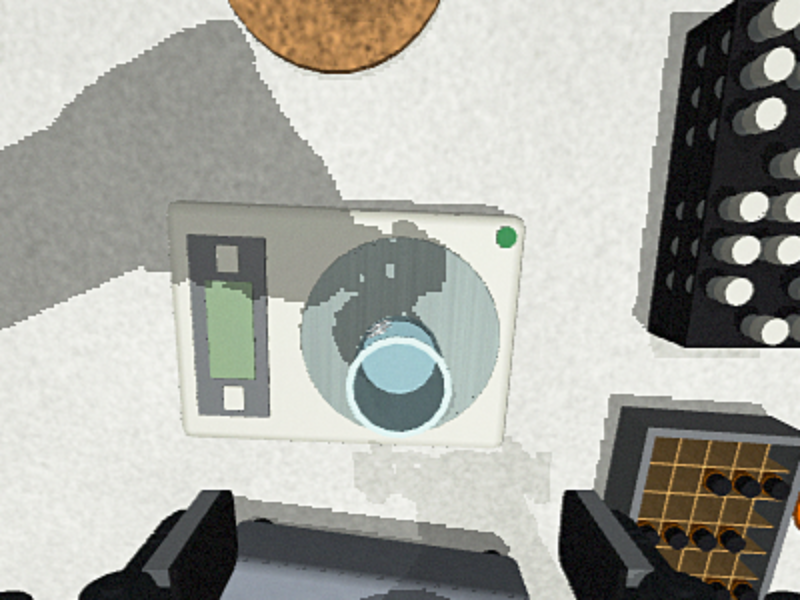

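w4 shows the beaker rim at about (319.5,192), the pan at (320,168) and fingers centred on it in x. Compute with the real intrinsics.

Run:
```python
from h import *
np.set_printoptions(precision=1,suppress=True)
p=eyes.read_camera("wrist");print(p["intrinsics"])
for n,q,z in(("rim",(319.5,192),125),("base",(319,178),57.5),("pan",(320,168),55)):print(n,atz(ray(p,np.array(q)/[640,400]),z))
```

```text
[[277.    0.  318.6]
 [  0.  277.  197.5]
 [  0.    0.    1. ]]
rim [496.4 119.4 125. ]
base [496.  117.9  57.5]
pan [497.2 129.5  55. ]
```

```bash
python3 -m crank '[[[0.085,0.001,0.001,-0.03,0,0,0],[0.085,0,0,-0.04,0,0,0],[0.085,0,0,-0.04,0,0,0],[0.085,0,0,-0.03,0,0,0],[0.085,0,0,-0.017,0,0,0],[0.075,0,0,0,0,0,0],[0.065,0,0,0,0,0,0],[0.058,0,0,0,0,0,0],[0.054,0,0,0,0,0,0],[0.051,0,0,0,0,0,0],[0.045,0,0,0,0,0,0],[0.04,0,0,0,0,0,0],[0.04,0,0,0,0,0,0],[0.04,0,0,0,0,0,0]]]'
```

```text
time_s: 15.68
tool_pos: [496.8, 119.8, 83.1]
orientation: [180.0, 0.0, 90.0]
wrist_force: [-2.2, -1.0, 8.0]
width: 48.7
grasp_force: 61.3
```

```bash
python3 -m crank '[[[0.04,0,0,0.01,0,0,0],[0.04,0,0,0.025,0,0,0],[0.04,0,0,0.03,0,0,0],[0.04,0,-0.01,0.015,0,0,0],[0.04,0.001,-0.025,0,0,0,0],[0.04,0.001,-0.035,0,0,0,0],[0.04,0.002,-0.04,0,0,0,0],[0.04,0.002,-0.04,0,0,0,0],[0.04,0.001,-0.035,0,0,0,0],[0.04,0.001,-0.025,0,0,0,0],[0.04,0,-0.012,-0.01,0,0,0],[0.04,0,-0.005,-0.015,0,0,0],[0.04,0,0,-0.01,0,0,0],[0.04,0,0,-0.005,0,0,0],[0.04,0,0,0,0,0,0],[0.04,0,0,0,0,0,0]]]'
python3 -c "
from h import *
a=eyes.read_camera('scene');b=eyes.read_camera('top')
f=lambda p,c,r:cv2.resize(cv2.cvtColor(p['frame'][r:r+120,c:c+160],cv2.COLOR_RGB2BGR),(400,300))
cv2.imwrite('pics/p2.png',np.hstack([f(a,190,110),f(b,300,170)]))"
```

```text
time_s: 17.68
tool_pos: [505.0, -106.8, 122.8]
orientation: [180.0, -0.0, 90.0]
wrist_force: [-0.4, 0.5, -1.0]
width: 48.6
grasp_force: 61.9
```

View pics/p2.png

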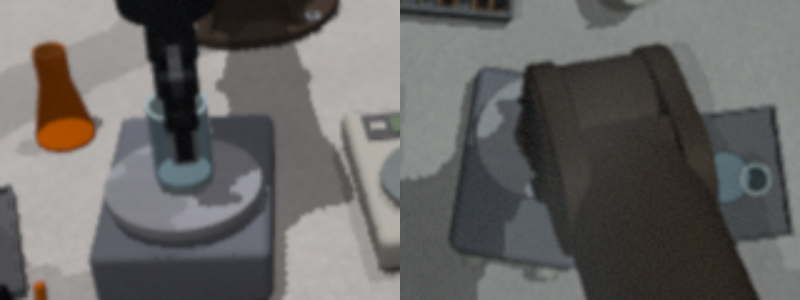

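```bash
cat > o.py <<'E'
import sys
from h import *
# overlay circles: args out cam c r w  then x,y,z,rad ...
def proj(p,X):
    R=Ro.from_euler("xyz",p["rotation"],degrees=True).as_matrix();q=(np.array(X)-p["xyz"])@R;k=np.array(p["intrinsics"])@q.T
    return (k[:2]/k[2]).T
def crop(p,c,r,w,circ,S=5):
    im=cv2.cvtColor(p["frame"],cv2.COLOR_RGB2BGR)[r:r+w*3//4,c:c+w];im=cv2.resize(im,None,fx=S,fy=S)
    for x,y,z,R in circ:
        t=np.linspace(0,6.3,90);u=proj(p,np.c_[x+R*np.cos(t),y+R*np.sin(t),0*t+z])
        cv2.polylines(im,[np.int32(((u-[c,r]+.5)*S))],True,(0,0,255),1)
    return im
E
python3 - <<'E'
from o import *
a=eyes.read_camera('scene')
cv2.imwrite('pics/o1.png',crop(a,210,130,120,[(505,-108,88,67.5),(505,-107,94.7,25)],6))
E
```

```text
(no output)
```

View pics/o1.png

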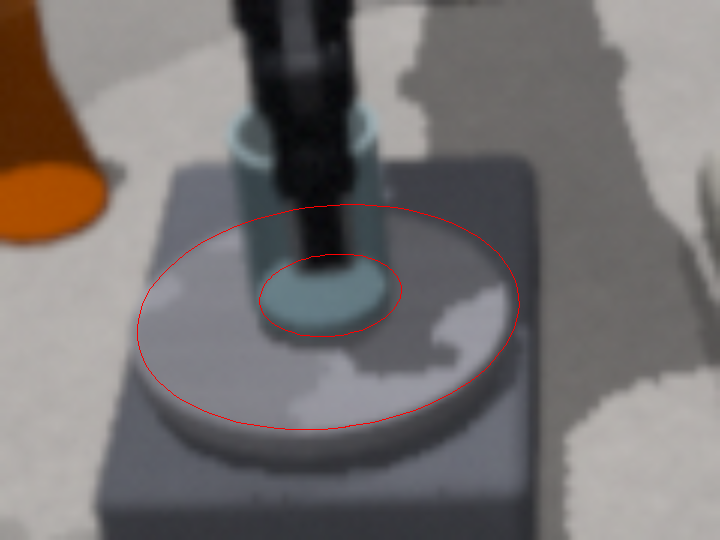

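The predicted plate and beaker circles match the picture within about 2 mm. Set it down.

```bash
python3 -m crank '[[[0.04,0,-0.001,-0.003,0,0,0],[0.04,0,0,-0.002,0,0,0],[0.04,0,0,-0.001,0,0,0],[0.04,0,0,0,0,0,0]]]';python3 -m crank '[[[0.04,0,0,-0.001,0,0,0],[0.04,0,0,0,0,0,0]]]'
```

```text
time_s: 18.32
tool_pos: [504.6, -108.2, 116.3]
orientation: [-180.0, -0.0, 90.0]
wrist_force: [0.7, 0.0, -1.8]
width: 48.7
grasp_force: 61.9
time_s: 18.58
tool_pos: [504.7, -108.3, 116.1]
orientation: [180.0, 0.0, 90.0]
wrist_force: [-2.5, -0.3, 7.2]
width: 48.9
grasp_force: 62.7
```

```bash
python3 -m crank '[[[0.051,0,0,0,0,0,0],[0.058,0,0,0,0,0,0],[0.07,0,0,0,0,0,0],[0.085,0,0,0,0,0,0],[0.085,0,0,0.025,0,0,0],[0.085,0,0,0.04,0,0,0],[0.085,0,0.02,0.035,0,0,0],[0.085,-0.004,0.05,0.01,0,0,0],[0.085,-0.005,0.06,0,0,0,0],[0.085,-0.006,0.06,0,0,0,0],[0.085,-0.006,0.06,0,0,0,0],[0.085,-0.006,0.06,0,0,0,0],[0.085,-0.006,0.06,0,0,0,0],[0.085,-0.006,0.05,0,0,0,0],[0.085,-0.005,0.035,0,0,0,0],[0.085,0,0,0,0,0,0],[0.085,0,0,0,0,0,0]]]'
python3 b.py w5 crucible:10 cork_mat:0
python3 - <<'E'
from o import *
a=eyes.read_camera('wrist')
cv2.imwrite('pics/o2.png',crop(a,240,60,200,[(461,348,10,70),(461,348,56,25.5),(461,348,68,7)],4))
E
```

```text
time_s: 20.7
tool_pos: [460.9, 345.9, 225.1]
orientation: [-180.0, 0.1, 90.0]
wrist_force: [0.8, -0.4, -1.1]
width: 85.2
grasp_force: 0.0
20.75 [461.2 345.3 225.2] [180.    0.1  89.9] [460.7 419.2 367.6] [163.1   0.    0. ] [-14.6  25.7 -38.9  95.2  17.5  65.3 -58.3]
crucible 0.64 [325.7 171.7] [469.9 346.2  10. ]
  mask 0.67 1428 304 346 157 200
cork_mat 0.9 [314.5 169.5] [455.1 347.1   0. ]
  mask 0.94 7345 264 369 113 218
```

View pics/o2.png

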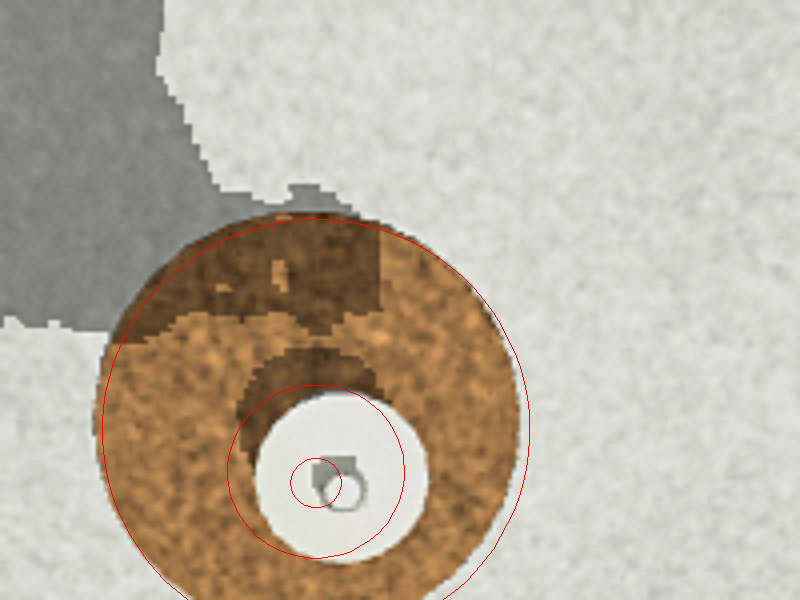

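The mat centre is about (458.5,350). The crucible's lid and knob show its axis at about (468,346), so I shift and descend to grip the body.

```bash
python3 -m crank '[[[0.085,0.004,0.001,-0.03,0,0,0],[0.085,0.003,0,-0.045,0,0,0],[0.085,0,0,-0.045,0,0,0],[0.085,0,0,-0.04,0,0,0],[0.085,0,0,-0.03,0,0,0],[0.085,0,0,-0.016,0,0,0],[0.085,0,0,-0.005,0,0,0],[0.085,0,0,0,0,0,0]]]'; python3 -m crank '[[[0.075,0,0,0,0,0,0],[0.065,0,0,0,0,0,0],[0.058,0,0,0,0,0,0],[0.053,0,0,0,0,0,0],[0.05,0,0,0,0,0,0],[0.046,0,0,0,0,0,0],[0.04,0,0,0,0,0,0],[0.035,0,0,0,0,0,0],[0.035,0,0,0,0,0,0],[0.035,0,0,0,0,0,0]]]'
```

```text
time_s: 22.0
tool_pos: [468.1, 348.0, 15.1]
orientation: [180.0, -0.0, 90.0]
wrist_force: [-0.6, -0.2, 0.5]
width: 84.9
grasp_force: 0.0
time_s: 23.25
tool_pos: [467.9, 347.8, 15.0]
orientation: [180.0, -0.0, 90.0]
wrist_force: [-0.7, -1.8, 5.9]
width: 48.0
grasp_force: 60.4
```

Width 48 suggests the pads may be on the lid edge, so I regrip 4 mm lower.

```bash
python3 -m crank '[[[0.05,0,0,0,0,0,0],[0.06,0,0,0,0,0,0],[0.06,0,-0.001,-0.002,0,0,0],[0.06,0,0,-0.0025,0,0,0],[0.055,0,0,0,0,0,0],[0.051,0,0,0,0,0,0],[0.048,0,0,0,0,0,0],[0.044,0,0,0,0,0,0],[0.038,0,0,0,0,0,0],[0.035,0,0,0,0,0,0],[0.035,0,0,0,0,0,0]]]'; python3 -m crank '[[[0.035,0,0,0.005,0,0,0],[0.035,0,0,0.015,0,0,0],[0.035,0,0,0.02,0,0,0],[0.035,0,0,0,0,0,0]]]'
```

```text
time_s: 24.62
tool_pos: [467.8, 346.8, 10.3]
orientation: [180.0, -0.0, 90.0]
wrist_force: [0.0, -2.2, 5.6]
width: 45.9
grasp_force: 61.0
time_s: 25.12
tool_pos: [468.7, 347.9, 52.4]
orientation: [179.8, -0.1, 90.0]
wrist_force: [0.5, 0.0, -0.1]
width: 46.4
grasp_force: 61.4
```

```bash
python3 -m crank '[[[0.035,0,0,0.03,0,0,0],[0.035,0,-0.01,0.03,0,0,0],[0.035,0.003,-0.025,0,0,0,0],[0.035,0.005,-0.035,0,0,0,0],[0.035,0.006,-0.04,0,0,0,0],[0.035,0.006,-0.04,0,0,0,0],[0.035,0.005,-0.035,0,0,0,0],[0.035,0.004,-0.022,0,0,0,0],[0.035,0,-0.01,-0.01,0,0,0],[0.035,0,0,-0.02,0,0,0],[0.035,0,0,-0.012,0,0,0],[0.035,0,0,-0.006,0,0,0],[0.035,0,0,0,0,0,0],[0.035,0,0,0,0,0,0]]]'
python3 - <<'E'
from o import *
a=eyes.read_camera('scene');s=bot.sense();print(s["tool_pos"]);x,y,z=s["tool_pos"]
cv2.imwrite('pics/o3.png',crop(a,310,120,120,[(497,129,55,60),(x,y-.8,z,21)],6))
E
```

```text
time_s: 26.88
tool_pos: [496.9, 130.1, 62.4]
orientation: [180.0, -0.0, 90.0]
wrist_force: [1.3, 0.7, -0.9]
width: 46.0
grasp_force: 61.5
[496.96289417 130.04659655  62.43432471]
```

View pics/o3.png

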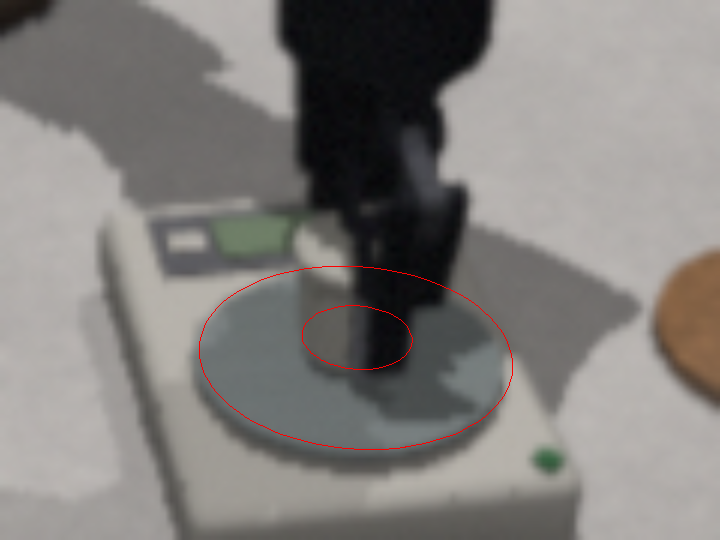

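The crucible is upright over the pan and close to its centre. Lower it gently.

```bash
python3 -m crank '[[[0.035,0,-0.001,-0.003,0,0,0],[0.035,0,0,-0.002,0,0,0],[0.035,0,0,-0.001,0,0,0],[0.035,0,0,0,0,0,0]]]';python3 -m crank '[[[0.035,0,0,-0.001,0,0,0],[0.035,0,0,0,0,0,0]]]'
```

```text
time_s: 27.42
tool_pos: [496.6, 128.7, 55.9]
orientation: [-180.0, 0.0, 90.0]
wrist_force: [-0.3, 0.7, -1.1]
width: 45.8
grasp_force: 61.5
time_s: 27.68
tool_pos: [496.7, 128.8, 55.2]
orientation: [180.0, 0.0, 90.0]
wrist_force: [-1.3, 0.7, 4.2]
width: 46.0
grasp_force: 61.7
```

```bash
python3 -m crank '[[[0.048,0,0,0,0,0,0],[0.055,0,0,0,0,0,0],[0.07,0,0,0,0,0,0],[0.085,0,0,0,0,0,0],[0.085,0,0,0.03,0,0,0],[0.085,0,0,0.055,0,0,0],[0.085,0,-0.02,0.055,0,0,0],[0.085,-0.003,-0.05,0.02,0,0,0],[0.085,-0.005,-0.06,0,0,0,0],[0.085,-0.005,-0.06,0,0,0,0],[0.085,-0.005,-0.06,0,0,0,0],[0.085,-0.005,-0.06,0,0,0,0],[0.085,-0.005,-0.06,0,0,0,0],[0.085,-0.005,-0.06,0,0,0,0],[0.085,-0.004,-0.05,0,0,0,0],[0,0,0,0,0,0,0]]]' | head -3
python3 b.py w6 flask:4 tray:0
python3 - <<'E'
from o import *
a=eyes.read_camera('wrist')
cv2.imwrite('pics/o4.png',crop(a,240,60,200,[(460,-352,4,32),(460,-352,109,17)],4))
E
```

```text
time_s: 29.68
tool_pos: [457.7, -356.2, 214.1]
orientation: [-179.9, 0.1, 89.6]
29.725 [ 458.8 -353.   214.4] [-180.    -0.    89.8] [ 458.2 -282.9  356.6] [163.1   0.1  -0.4] [ 54.5  24.9 -31.1  96.1  14.1  63.   19.1]
flask 0.97 [161.9  68.9] [ 275.3 -231.9    4. ]
flask 0.64 [320.6 169.7] [ 459.9 -352.3    4. ]
  mask 0.59 2336 297 345 146 209
  mask 0.93 13420 246 387 91 231
```

View pics/o4.png

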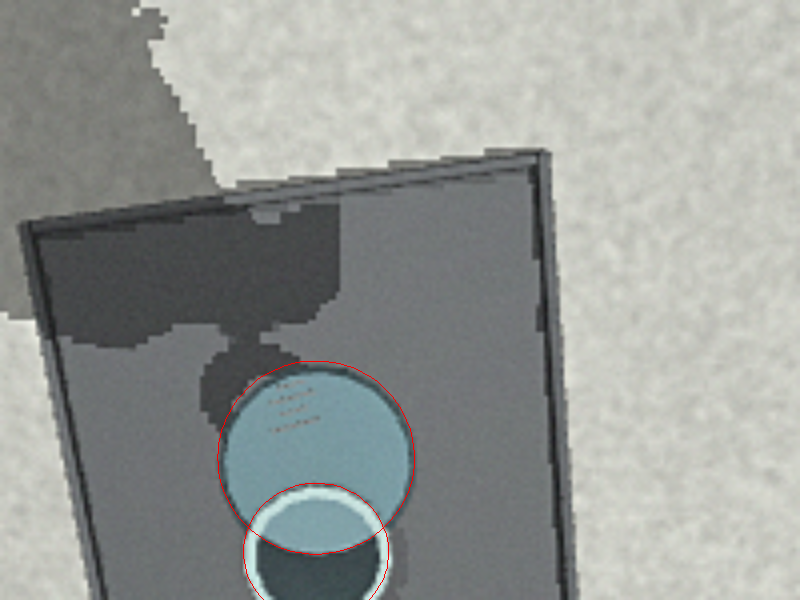

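The flask stands at (460,-352) as predicted. My last row began closing the fingers, so I reopen them, then descend and grip.

```bash
python3 -m crank '[[[0.085,0,0,0,0,0,0],[0.085,0,0,0,0,0,0],[0.085,0,0,0,0,0,0],[0.085,0,0,0,0,0,0]]]'; python3 -m crank '[[[0.085,0,0,-0.03,0,0,0],[0.085,0,0,-0.04,0,0,0],[0.085,0,0,-0.035,0,0,0],[0.085,0,0,-0.025,0,0,0],[0.085,0,0,-0.01,0,0,0],[0.07,0,0,0,0,0,0],[0.055,0,0,0,0,0,0],[0.045,0,0,0,0,0,0],[0.04,0,0,0,0,0,0],[0.036,0,0,0,0,0,0],[0.03,0,0,0,0,0,0],[0.025,0,0,0,0,0,0],[0.02,0,0,0,0,0,0],[0.02,0,0,0,0,0,0]]]'
```

```text
time_s: 30.48
tool_pos: [459.7, -351.3, 215.0]
orientation: [180.0, 0.0, 90.0]
wrist_force: [0.6, 0.3, -0.4]
width: 84.9
grasp_force: 0.0
time_s: 32.22
tool_pos: [459.9, -351.4, 75.3]
orientation: [180.0, 0.0, 90.0]
wrist_force: [-0.2, 0.3, 5.8]
width: 32.6
grasp_force: 59.2
```

```bash
python3 -m crank '[[[0.02,0,0,0.01,0,0,0],[0.02,0,0,0.03,0,0,0],[0.02,0,0,0.04,0,0,0],[0.02,0,0,0.045,0,0,0],[0.02,0,0.01,0.04,0,0,0],[0.02,0,0.02,0.02,0,0,0],[0.02,0,0.035,0,0,0,0],[0.02,0,0.045,0,0,0,0],[0.02,0,0.05,0,0,0,0],[0.02,0,0.05,0,0,0,0],[0.02,0,0.05,0,0,0,0],[0.02,0,0.05,0,0,0,0],[0.02,0,0.05,0,0,0,0],[0.02,0,0.05,0,0,0,0],[0.02,0,0.04,0,0,0,0]]]';python3 -m crank '[[[0.02,0,0.04,0,0,0,0],[0.02,0,0.05,0,0,0,0],[0.02,0,0.05,0,0,0,0],[0.02,0,0.045,0,0,0,0],[0.02,-0.001,0.035,0,0,0,0],[0.02,0,0.022,0,0,0,0],[0.02,0,0.01,-0.02,0,0,0],[0.02,0,0,-0.035,0,0,0],[0.02,0,0,-0.04,0,0,0],[0.02,0,0,-0.035,0,0,0],[0.02,0,0,-0.025,0,0,0],[0.02,0,0,-0.015,0,0,0],[0.02,0,0,0,0,0,0],[0.02,0,0,0,0,0,0]]]'
python3 - <<'E'
from o import *
a=eyes.read_camera('scene');s=bot.sense();x,y,z=s["tool_pos"];print(x,y,z)
cv2.imwrite('pics/o5.png',crop(a,390,110,120,[(458.5,350,10,70),(x,y-1,z-71.3,32)],6))
E
```

```text
time_s: 34.1
tool_pos: [458.0, 101.3, 259.4]
orientation: [-179.9, 0.0, 90.1]
wrist_force: [0.2, 0.1, -0.9]
width: 32.5
grasp_force: 59.7
time_s: 35.85
tool_pos: [458.9, 351.1, 90.7]
orientation: [180.0, -0.0, 90.0]
wrist_force: [-0.0, 0.1, 0.2]
width: 32.5
grasp_force: 59.6
459.0201833742142 351.19123975965823 90.9252145414833
```

View pics/o5.png

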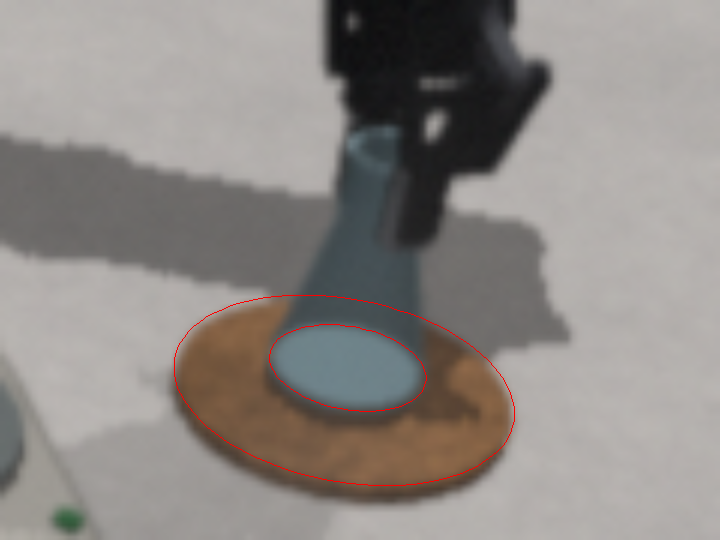

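The flask is upright over the middle of the mat, with the outlines matching. Lower to contact, expected at TCP ≈ 81.

```bash
python3 -m crank '[[[0.02,0,0,-0.004,0,0,0],[0.02,0,0,-0.003,0,0,0],[0.02,0,0,-0.001,0,0,0],[0.02,0,0,0,0,0,0]]]';python3 -m crank '[[[0.02,0,0,-0.001,0,0,0],[0.02,0,0,0,0,0,0]]]';python3 -m crank '[[[0.02,0,0,-0.001,0,0,0],[0.02,0,0,0,0,0,0]]]'
```

```text
time_s: 36.4
tool_pos: [458.6, 350.7, 81.9]
orientation: [-180.0, 0.0, 90.0]
wrist_force: [1.2, 0.3, -0.8]
width: 32.4
grasp_force: 59.6
time_s: 36.65
tool_pos: [458.8, 350.9, 81.3]
orientation: [180.0, -0.0, 90.0]
wrist_force: [-0.8, -0.6, 3.2]
width: 32.6
grasp_force: 60.0
time_s: 36.9
tool_pos: [458.9, 351.1, 81.2]
orientation: [179.9, -0.0, 90.0]
wrist_force: [-2.8, -3.5, 15.0]
width: 32.8
grasp_force: 61.2
```

Contact. Back off 1 mm of preload, release, and retreat upwards.

```bash
python3 -m crank '[[[0.02,0,0,0.001,0,0,0],[0.036,0,0,0,0,0,0],[0.045,0,0,0,0,0,0],[0.06,0,0,0,0,0,0],[0.085,0,0,0,0,0,0],[0.085,0,0,0.02,0,0,0],[0.085,0,0,0.04,0,0,0],[0.085,0,0,0.05,0,0,0],[0.085,0,0,0.05,0,0,0],[0.085,-0.02,0,0.05,0,0,0],[0.085,-0.03,0,0.05,0,0,0],[0.085,-0.03,0,0.03,0,0,0],[0.085,0,0,0,0,0,0],[0.085,0,0,0,0,0,0]]]'
python3 - <<'E'
from o import *
np.set_printoptions(precision=1,suppress=True)
a=eyes.read_camera('scene');b=eyes.read_camera('top')
for t,z in(("beaker",88),("crucible",55),("flask",10),("vial_tray",0),("tube_rack",0),("pen_pot",0)):
    for n,p in(("s",a),("t",b)):
        print(t,n,[(round(q["conf"],2),atz(ray(p,q["location"]),z)[:2].round(1).tolist()) for q in models.spot_point(t,p)[:3]])
cv2.imwrite('pics/end.png',crop(a,140,100,360,[(505,-108,88,67.5),(505,-108,88,25),(497,129,55,60),(497,129,55,21),(458.5,350,10,70),(458.5,350,10,32)],2.2))
E
```

```text
time_s: 38.65
tool_pos: [379.0, 350.3, 371.2]
orientation: [179.9, 0.0, 90.0]
wrist_force: [0.6, -0.4, -0.5]
width: 85.3
grasp_force: 0.0
beaker s [(0.74, [503.2, -108.4])]
beaker t [(0.65, [513.5, -111.3])]
crucible s [(0.19, [534.3, 309.4])]
crucible t [(0.54, [495.3, 123.0]), (0.54, [493.3, 119.5])]
flask s [(0.84, [834.1, -16.2]), (0.62, [467.0, 344.8]), (0.56, [294.7, -229.4])]
flask t [(0.97, [458.5, 346.0]), (0.61, [275.5, -227.5]), (0.59, [817.7, -11.7])]
vial_tray s [(0.98, [708.9, -16.3])]
vial_tray t [(0.57, [494.0, 132.8]), (0.56, [705.6, -10.0])]
tube_rack s [(0.82, [715.0, 210.3])]
tube_rack t [(0.96, [715.3, 222.3])]
pen_pot s [(0.61, [701.4, -225.2])]
pen_pot t [(0.75, [693.6, -225.4])]
```

View pics/end.png

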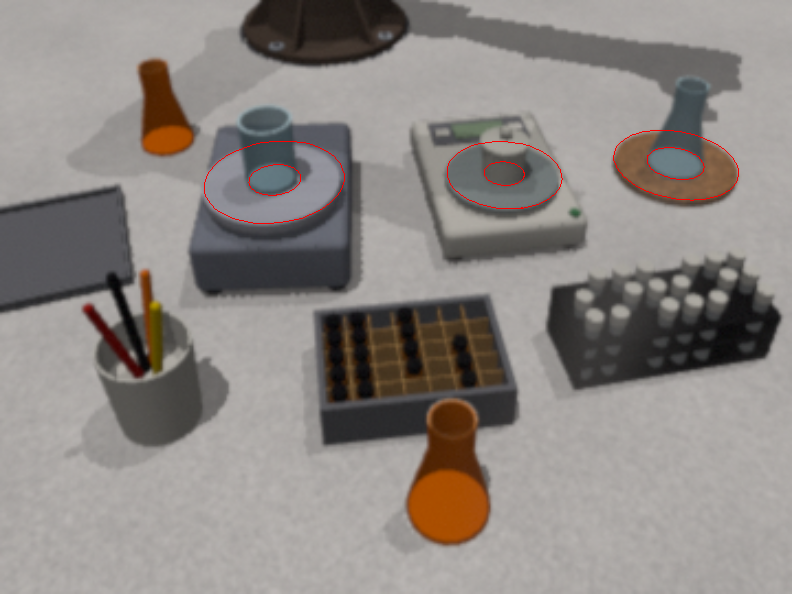

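All three vessels stand upright in the middle of their new places, the tray is empty, and the bystanders look undisturbed. Handing in.

```bash
python3 -c "
from bench import bot
print(bot.hand_in())"
```

```text
the job is handed in; nothing more can be done
None
```

I handed the job in at about 39 s: the beaker is on the hotplate, the conical flask on the cork mat and the lidded crucible on the balance pan. The last picture showed all three upright and centred, the tray empty, and the vial tray, tube rack and pen pot apparently undisturbed.

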